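# Shut the test kiln for firing

## Robot

A 6-joint arm with a two-finger parallel gripper is mounted at the origin on the work surface. World frame = base frame: x ahead of the robot, y to its left, z up, the work surface at z = 0. Lengths are in m, angles in rad, forces in N, time in s.
With the tool pointing down it reaches from about 0.375 to 0.975 m from the base axis. Payload 3.8 kg.
Tool frame: the origin (TCP) lies at the very end of the fingers, on their centre line; the grasp point (between the pads) lies bot.grip_point_offset behind it (bot.grip_point_offset is the distance from the TCP to the grasp point, in m); z points along the fingers, y is the line along which they close (so a half turn about z gives the same grasp; the last joint's range is limited). The gripper opens to 85 mm and grips with 20 to 120 N. Pads are 22 mm wide; open, the fingers measure 114 mm over their backs; the gripper's body (76 mm by 85 mm) begins 54 mm behind the grasp point. The pads swing forward as they close: fully open they stand 13 mm farther back than shut.
Start: joints at [-1.322, 0.264, 1.604, -0, 1.274, -0.037], TCP at [0.19, -0.648, 0.2] pointing down, gripper open.
Joint ranges: [-2.63, 2.63], [-0.94, 2.18], [0.31, 2.57], [-1.31, 4.45], [0, 2.66], [-2.55, 2.55]. Speed limits (rad/s): [2.57, 2.57, 3.14, 3.14, 3.14, 3.14].

## Interface

Orientations are given as a rotation vector (axis times angle).
In Python, from workcell import bot, vision gives the robot as it stands.
- The arm moves only by the tool play_rows, never from a script. Its argument "rows" is a list of rows, each an object of numbers: "dx", "dy", "dz": the shift along the tool's x, y, z as a fraction of full scale; "roll": the turn about the tool's z as a fraction of full scale; "fingers": the closure, from 0 (fully open) to 1 (shut). In form: [{"dx": .., "dy": .., "dz": .., "roll": .., "fingers": ..}, ...]. A call has 1 to 20 rows; each row shifts and turns the commanded pose from where the row before left it, along the tool's axes as they then stand; what a row does not reach is not made up. Full scale, the value 1, is 0.04 m for a shift and 4 degrees for a turn. A row lasts 1/12 s, in which the tool goes at most 41.7 mm and 7.16 degrees, less where a joint would pass 70% of its speed; a pose out of reach is approached as far as the arm can. A call with a number of a shift or a turn outside -1 to 1 is refused whole. A call with a gripper value outside its range is refused whole. The fingers move at their own pace and stop on an object; "grip_force" is the grip in N (left out, the last holds). Time passes only in rows, so rows that do not move let the fingers close. It gives the time, the measured TCP pose, the force and the opening at its end, in the units of the state.
- bot.read_state(): the state, without advancing time (a new reading comes with each control period).
- vision.read_camera(name): name is "scene" or "top" or "wrist"; returns a dict with "pixels" (480x640x3 uint8, red, green, blue), "depth" (480x640 float32, m along the optical axis (not along the pixel's ray), 0 where there is no reading), "fx", "fy", "cx", "cy" (pixels), "R" (3x3) and "t" (3): a world point X has camera coordinates R X + t. Camera axes: x right, y down, z forward; pixel columns grow to the right and rows downward; lengths in m; the calibration is good to about 2 mm. The wrist camera is an equidistant fisheye: a pixel r from the principal point sees the ray r / f radians off the axis. A picture is of the moment at which its call begins.
- bot.finish_job(): hands the job in, once; it reports no verdict.
The state is a dict: "time": time; "q": joint angles; "joint_vel": joint speeds; "joint_torque": joint torques, N m; "tool_pos": TCP position; "tcp_rot": TCP orientation; "wrist_force": force on the tool from outside, world axes, zero at the start; "torque": the same for the moment, N m; "width": opening from 0.0 (shut) to 1.0 (fully open).
Only numpy, scipy, OpenCV 4.12 (cv2) and the standard library are available. Lean on these libraries where they do the work, as an engineer would, in place of code of your own. Each camera call takes 0.05 s, during which the arm holds its last target. There are 200 camera calls.

## Task

The small test kiln is loaded: close it up for firing by pushing with the fingertips only, gripping and lifting nothing. Gently push its door fully home without slamming it, then push the red latch lever all the way down to lock the door; also push the vent slide on the roof all the way shut over its hole. Leave the pots in the kiln and the things on the bench where they stand.

Things in the scene. Friction and masses are not known exactly. Their poses are not given: they have to be found in the camera images.
- kiln: Bench test kiln, fixed (sizes in mm): blue-grey steel case 260 wide, 300 deep, roof 285 above the bench. Origin: centre of its underside. Its -x axis points out of its front, +y runs along the front from hinge side to latch side, z up. It stands at the robot's right and faces roughly to world +y, so its hinge side is the one nearer the robot. Front of the case at kiln x = -150.
- door (a joint): Angle of the kiln door, rad: 0 home (dead stop), growing as it opens; starts 0.55 to 1.1. Slab (mm) 250 wide, 50 thick, from 80 to 280 above the bench. Upright hinge axis at kiln x -150, y -125, on the inner face. At angle a the way from hinge to free edge is (-sin a, cos a) in kiln x, y; the outer face is 50 farther out. Stiff hinge: stays where left, 2 to 4 N at the free edge moves it.
- door_hinge (a point): Point on the door's hinge axis, at the height of the door's upper edge (280 mm above the bench).
- door_corner (a point): Point on the door's outer face, near its upper free corner: 228 mm from the hinge axis along the door, 25 mm below the upper edge (255 mm above the bench). A clear place to push, above the latch's pivot.
- latch (a joint): Angle of the red latch lever on the door's outer face, rad: 0 down (level, locked, dead stop), growing as it is raised; starts 0.6 to 1.0. Pivot axis square to the door face. The handle, a round bar 18 mm thick reaching 100 mm from the pivot, points from it towards the hinge side and at angle b rises b above level. It stays where left; 2 to 4 N square to its end moves it.
- latch_pivot (a point): On the latch's pivot axis (mm): 205 from the door's hinge axis, 215 above the bench, 40 outside the door's outer face, in line with the handle's centre. On the pivot's other side a short tongue hooks behind a fixed steel keeper on the case when the handle is down; it strikes the keeper if the door is not home. Keeper: kiln y 133 to 153, out to x -229, 209 to 235 above the bench.
- latch_end (a point): On the centre line of the red handle, 95 mm from the pivot axis, 5 mm from the handle's end.
- vent (a joint): Opening of the vent slide on the kiln roof, m: 0 shut (dead stop), growing towards the kiln's front (kiln -x); starts 0.035 to 0.055. Aluminium plate 60 x 54 mm in two guides, with an upright tab at its front end, 40 wide along kiln y, 4 thick, top 313 above the bench (28 above the roof). Pushed on the tab's front towards kiln +x it shuts, with 2 to 3 N. Shut, the tab is at kiln x -58, y 0.
- vent_tab (a point): Middle of the upper edge of the vent slide's tab (313 mm above the bench).
- kiln_cup: Small unglazed cream cup, 48 across, 50 high, standing in the kiln; origin at the centre of its foot.
- kiln_bowl: Small blue-green bowl, 56 across, 32 high, standing in the kiln; origin at the centre of its foot.
- dish: Brown glazed dish, 150 across, 22 high, on the bench; origin at the centre of its foot.
- beaker: Unglazed cream beaker, 60 across, 62 high, on the bench; origin at the centre of its foot.
- glue: White glue bottle with orange cap and label, 56 across, 150 high, on the bench; origin at the centre of its foot.
- vase: White bisque vase with a narrow neck, 80 across, 160 high, on the bench; origin at the centre of its foot.
- pencil: Teal pencil, 170 long, 8 thick, lying on the bench along its x axis; origin under its middle.
- block: White rubbing block, 70 x 45 x 22 high, on the bench; origin at the centre of its underside.
Not all that is in view belongs to the job. Leave any black or purple look-alike of the glue alone. Of the things that look like the block, the largest one is meant.

How it is judged:
On the way, in this order (a step that is already met when the one before it is completed fails the run):
1. the kiln door is pushed fully home, the latch still up (value of joint door below 0.02 rad and value of joint latch above 0.2 rad), for 0.2 s.
2. the latch lever is pushed down with the door home (value of joint latch below 0.06 rad and value of joint door below 0.02 rad), for 0.2 s.
At the end, for the whole second after the job is handed in: Door home within 0.02 rad (5 mm at its edge), latch lever down within 0.06 rad of its stop (5 mm at its end), vent slide shut within 4 mm; the two pots in the kiln within 12 mm and the things on the bench within 20 mm of where they stood, the pots, bottle and block upright (all of step 2 and value of joint vent below 0.004 m and angle between each of kiln_cup, kiln_bowl, dish, beaker, glue, vase, block's own z axis and vertical below 0.2 rad and distance of each of kiln_cup, kiln_bowl from where it was at the start of the episode below 0.012 m and distance of each of dish, beaker, glue, vase, pencil, block from where it was at the start of the episode below 0.02 m); the robot touches nothing.
It fails at once if the door is slammed: still turning faster than 1.2 rad/s (0.3 m/s at its edge) in the last 0.15 rad (value of joint door below 0.15 rad and velocity of joint door below -1.2 rad/s).
It fails at once if the door, the latch handle or the tab of the vent slide is gripped: opposite sides of it pressed by the fingers at once (3 N each) ((contact force between the fingers and door_outer_half above 3 N and contact force between the fingers and door_inner_half above 3 N) or (contact force between the fingers and handle_outer_side above 3 N and contact force between the fingers and handle_inner_side above 3 N) or (contact force between the fingers and tab_front_half above 3 N and contact force between the fingers and tab_back_half above 3 N)).
It fails at once if a pot in the kiln is shifted, lifted or taken (12 mm) (distance of any of kiln_cup, kiln_bowl from where it was at the start of the episode above 0.012 m).
It fails at once if something on the bench is knocked, lifted or moved (20 mm) (distance of any of dish, beaker, glue, vase, pencil, block from where it was at the start of the episode above 0.02 m).
It also fails if it takes over 54 s, if anything falls off the work surface, if the arm or the gripper's body presses on something with over 40 N, if the wrist force passes 120 N, or if a joint passes its speed limit or range.

## Working session

There is one attempt and no reset: what is moved stays moved. The work goes in short steps, Python scripts to look and compute and a tool call to move; the robot and the scene stay as the last step left them, time stands still between calls to the robot, and variables do not carry over. Pictures are saved under pics/ and viewed, on a budget of 10 in all, crops included, one or two more only if the job needs it, and the job is handed in when it is done.

Besides the shell and the picture viewer there is one more tool, called as name(argument=value, ...), one argument or row to a line, values as JSON. play_rows: Moves the arm, as the interface text tells. Its arguments: {"type":"object","properties":{"rows":{"type":"array","items":{"type":"object","properties":{"dx":{"type":"number","minimum":-1,"maximum":1},"dy":{"type":"number","minimum":-1,"maximum":1},"dz":{"type":"number","minimum":-1,"maximum":1},"roll":{"type":"number","minimum":-1,"maximum":1},"fingers":{"type":"number"}}}},"grip_force":{"type":"number"}},"required":["rows"]}

```bash
mkdir -p pics; cat > h.py <<'E'
import numpy as np, cv2
from workcell import bot, vision
def snap(n,f):
    c=vision.read_camera(n); cv2.imwrite(f'pics/{f}.png',c["pixels"][:,:,::-1]); np.savez(f'pics/{f}.npz',**c); return c
def cloud(c):
    d=c["depth"]; v,u=np.mgrid[:480,:640]
    P=np.stack([(u-c["cx"])/c["fx"]*d,(v-c["cy"])/c["fy"]*d,d],-1)
    return (P-c["t"])@c["R"]
def proj(c,X):
    p=np.asarray(X)@c["R"].T+c["t"]; return p[...,:2]/p[...,2:]*[c["fx"],c["fy"]]+[c["cx"],c["cy"]]
E
python3 - <<'E'
from h import *
import cv2
a=snap("scene","scene0"); b=snap("top","top0")
print(bot.read_state(), bot.grip_point_offset)
for c in(a,b): print(c["R"],c["t"],c["fx"], -c["R"].T@c["t"])
E
```

```text
{'time': 0.1, 'q': array([-1.32190676e+00,  2.64727500e-01,  1.60529022e+00, -1.17466915e-05,
        1.27374898e+00, -3.69176555e-02]), 'joint_vel': array([ 0.00011186, -0.00099249, -0.00266456,  0.00070498, -0.00080035,
        0.00100951]), 'joint_torque': array([ 1.56159495e-04, -5.16707253e+01, -3.68589950e+01,  3.13253999e-06,
        6.32923577e-03, -2.43610384e-05]), 'tool_pos': array([ 0.19009655, -0.64687467,  0.19892465]), 'tcp_rot': array([-3.10742986e+00, -4.47116120e-01,  3.78540417e-04]), 'wrist_force': array([ 0.02670225, -0.37478536,  0.07911069]), 'torque': array([ 0.0088929 ,  0.04313464, -0.01234748]), 'width': 1.0006612384706117} 0.0187
[[ 0.99312543 -0.11656526  0.01069682]
 [-0.1014602  -0.90278578 -0.41795174]
 [ 0.05837559  0.4139932  -0.90840625]] [-0.55814643  0.25281146  0.93391231] 455.0528094852313 [ 0.52544204 -0.22345924  0.96000516]
[[-0.00323225 -0.99992275  0.01200206]
 [-0.99128876  0.00162359 -0.13169643]
 [ 0.13166677 -0.01232319 -0.99121743]] [0.10827574 0.59503557 1.2548151 ] 505.4472044750597 [0.42498459 0.1227646  1.32085913]
```

View pics/scene0.png

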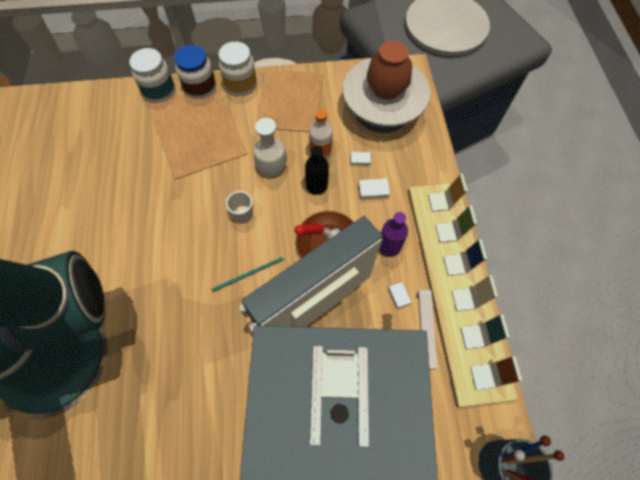

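View pics/top0.png

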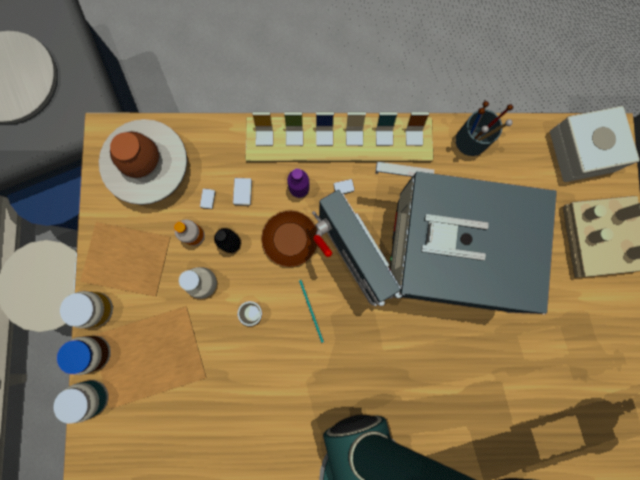

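```bash
python3 - <<'E'
from h import *
for f in("top0","scene0"):
    c=dict(np.load(f'pics/{f}.npz')); P=cloud(c); px=c["pixels"].astype(int)
    ok=c["depth"]>0
    z=P[...,2]
    m=((abs(z-0.285)<0.012)&ok&(P[...,0]>.3)).astype(np.uint8)
    m=cv2.morphologyEx(m,cv2.MORPH_OPEN,np.ones((3,3)))
    n,l,s,_=cv2.connectedComponentsWithStats(m)
    for i in range(1,n):
        if s[i,4]<150: continue
        q=P[l==i]; r=cv2.minAreaRect(q[:,:2].astype(np.float32)); print(f,s[i],r,np.median(q[:,2])); print(cv2.boxPoints(r).round(4).tolist())
    h=cv2.cvtColor(c["pixels"],cv2.COLOR_RGB2HSV)
    red=ok&((h[...,0]<5)|(h[...,0]>174))&(h[...,1]>200)&(h[...,2]>90)&(P[...,2]>.18)&(P[...,2]<.33)
    q=P[red]; print("red",len(q)); 
    if len(q): print(q[::max(1,len(q)//12)].round(3).tolist())
    t=ok&(z>0.298)&(z<0.33)&(P[...,1]<-.3)&(P[...,0]>.4)&(P[...,0]<.75); print("tab",P[t].round(3)[::8].tolist())
    t=ok&(z>0.286)&(z<0.33)
E
```

```text
top0 [  401   171   156   143 17815] ((0.5597801208496094, -0.21793541312217712), (0.3009456992149353, 0.2628019154071808), 81.95529174804688) 0.28489195654097776
[[0.40860000252723694, -0.34850001335144043], [0.6687999963760376, -0.38530001044273376], [0.7109000086784363, -0.08730000257492065], [0.4507000148296356, -0.050599999725818634]]
top0 [ 320  189   80  112 2906] ((0.5533498525619507, 0.03248683363199234), (0.24769844114780426, 0.05231247469782829), 30.491130828857422) 0.2795755083292789
[[0.4334000051021576, -0.007799999788403511], [0.45989999175071716, -0.05290000140666962], [0.67330002784729, 0.07280000299215317], [0.6467999815940857, 0.11789999902248383]]
red 150
[[0.578, 0.125, 0.237], [0.572, 0.119, 0.249], [0.568, 0.123, 0.246], [0.564, 0.112, 0.261], [0.56, 0.119, 0.258], [0.556, 0.108, 0.273], [0.553, 0.117, 0.262], [0.548, 0.106, 0.281], [0.544, 0.11, 0.283], [0.541, 0.1, 0.288], [0.537, 0.104, 0.288], [0.535, 0.094, 0.291], [0.531, 0.098, 0.291]]
tab []
scene0 [  239   216   198   264 32861] ((0.5669392347335815, -0.07972122728824615), (0.39483264088630676, 0.27635
[... 164 characters left out ...]
11050000041723251], [0.4388999938964844, 0.12439999729394913]]
scene0 [294 224  16  11 150] ((0.5382795929908752, 0.10062563419342041), (0.028685277327895164, 0.016143707558512688), 22.56279182434082) 0.28604672510556517
[[0.5218999981880188, 0.10260000079870224], [0.5281000137329102, 0.0877000018954277], [0.5546000003814697, 0.09870000183582306], [0.5483999848365784, 0.1136000007390976]]
red 237
[[0.542, 0.109, 0.281], [0.547, 0.108, 0.278], [0.536, 0.102, 0.29], [0.57, 0.118, 0.249], [0.557, 0.109, 0.266], [0.543, 0.1, 0.284], [0.529, 0.097, 0.29], [0.562, 0.109, 0.257], [0.549, 0.102, 0.271], [0.537, 0.094, 0.287], [0.571, 0.113, 0.239], [0.56, 0.105, 0.254], [0.554, 0.102, 0.259]]
tab []
```

play_rows(
  rows=[
    {"dz": -0.9, "fingers": 1},
    {"dz": -0.9, "fingers": 1},
    {"dz": -0.9, "fingers": 1},
    {"dz": -0.9, "fingers": 1},
    {"dz": -0.9, "fingers": 1},
    {"dz": -0.5, "fingers": 1},
    {"dx": 0.62, "dy": -0.65, "fingers": 1},
    {"dx": 0.62, "dy": -0.65, "fingers": 1},
    {"dx": 0.62, "dy": -0.65, "fingers": 1},
    {"dx": 0.62, "dy": -0.65, "fingers": 1},
    {"dx": 0.62, "dy": -0.65, "fingers": 1},
    {"dx": 0.62, "dy": -0.65, "fingers": 1},
    {"dx": 0.62, "dy": -0.65, "fingers": 1},
    {"dx": 0.62, "dy": -0.65, "fingers": 1},
    {"dx": 0.62, "dy": -0.65, "fingers": 1},
    {"dx": 0.62, "dy": -0.65, "fingers": 1},
    {"dx": 0.62, "dy": -0.65, "fingers": 1},
    {"dx": 0.62, "dy": -0.65, "fingers": 1},
  ],
)

```text
validation failed for argument at $.ro...
```

play_rows(
  rows=[
    {"dx": 0.62, "dy": -0.65, "fingers": 1},
    {"dx": 0.62, "dy": -0.65, "fingers": 1},
    {"dx": 0.62, "dy": -0.65, "fingers": 1},
    {"dx": 0.62, "dy": -0.65, "fingers": 1},
    {"dx": 0.62, "dy": -0.65, "fingers": 1},
    {"dx": 0.62, "dy": -0.65, "fingers": 1},
    {"dx": 0.62, "dy": -0.65, "fingers": 1},
    {"dx": 0.62, "dy": -0.65, "fingers": 1},
    {"dx": 0.62, "dy": -0.65, "fingers": 1},
    {"dx": 0.62, "dy": -0.65, "fingers": 1},
    {"dx": 0.62, "dy": -0.65, "fingers": 1},
    {"dx": 0.62, "dy": -0.65, "fingers": 1},
    {"dx": 0.62, "dy": -0.65, "fingers": 1},
    {"fingers": 1},
  ],
)

```text
validation failed for argument at $.ro...
```

```bash
cat >> h.py <<'E'
O=np.array([.5598,-.2179]); KX=-np.array([.140,.990]); KX/=np.linalg.norm(KX); KY=np.array([-KX[1],KX[0]])
def k2w(x,y): return O+x*KX+y*KY
def door(a,s,o): # along, outside of outer face
    H=k2w(-.15,-.125); u=-np.sin(a)*KX+np.cos(a)*KY; n=-np.cos(a)*KX-np.sin(a)*KY
    return H+s*u+(.05+o)*n
def rel(T):
    from scipy.spatial.transform import Rotation as Rn
    s=bot.read_state(); R=Rn.from_rotvec(s["tcp_rot"]).as_matrix()
    return (R.T@(np.asarray(T)-s["tool_pos"])/.04).round(3)
E
python3 - <<'E'
from h import *
s=bot.read_state(); print(s["time"],s["tool_pos"],s["tcp_rot"],s["width"],s["wrist_force"])
c=snap("wrist","w1"); snap("scene","s1")
print(c["fx"],c["cx"],c["cy"])
for a in (.673,.33,0): 
    print(a,door(a,.228,0), rel([*door(a,.228,.0),.25]))
E
```

```text
0.1 [ 0.19009655 -0.64687467  0.19892465] [-3.10742986e+00 -4.47116120e-01  3.78540417e-04] 1.0006612384706117 [ 0.02670225 -0.37478536  0.07911069]
371.64829954431775 320.7171333126314 241.76073686897684
0.673 [0.62807863 0.10695795] [ 15.819 -15.003  -1.244]
0.33 [0.67153306 0.04018143] [ 16.39  -13.095  -1.247]
0 [ 0.6897895  -0.03429246] [ 16.303 -11.18   -1.25 ]
```

View pics/w1.png

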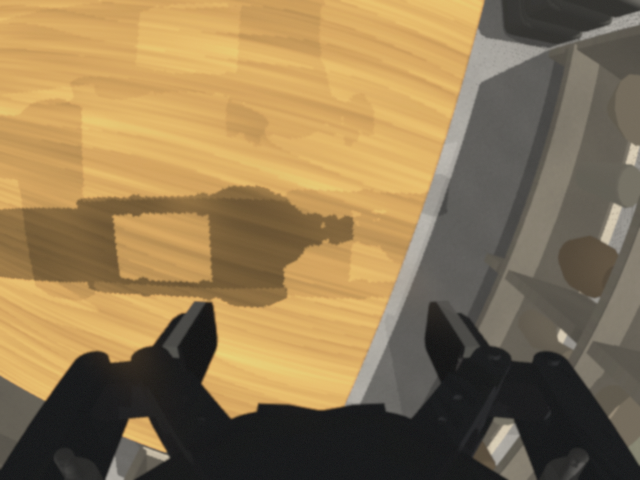

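View pics/s1.png

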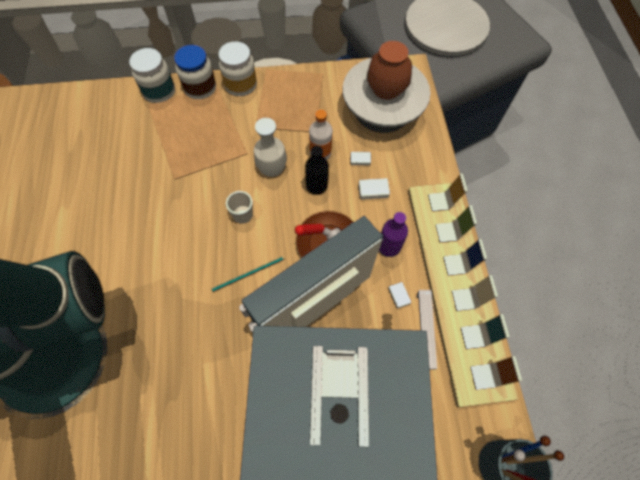

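The arm didn't move because the call was refused. The wrist view shows only the two open fingers (rows 300-480) over bare bench, and the scene view is unchanged. I'll retry with every field given.

play_rows(
  rows=[
    {"dx": 0, "dy": 0, "dz": -0.9, "roll": 0, "fingers": 1},
    {"dx": 0, "dy": 0, "dz": -0.9, "roll": 0, "fingers": 1},
    {"dx": 0, "dy": 0, "dz": -0.9, "roll": 0, "fingers": 1},
    {"dx": 0, "dy": 0, "dz": -0.9, "roll": 0, "fingers": 1},
    {"dx": 0, "dy": 0, "dz": -0.9, "roll": 0, "fingers": 1},
    {"dx": 0, "dy": 0, "dz": -0.5, "roll": 0, "fingers": 1},
  ],
  grip_force=20,
)

```text
time: 0.7
tool_pos: [0.1905, -0.6485, 0.4057]
tcp_rot: [3.103, 0.447, 0.001]
wrist_force: [0.4, 0.5, 0.5]
width: 0.142
```

play_rows(
  rows=[
    {"dx": 0.646, "dy": -0.675, "dz": 0, "roll": 0, "fingers": 1},
    {"dx": 0.646, "dy": -0.675, "dz": 0, "roll": 0, "fingers": 1},
    {"dx": 0.646, "dy": -0.675, "dz": 0, "roll": 0, "fingers": 1},
    {"dx": 0.646, "dy": -0.675, "dz": 0, "roll": 0, "fingers": 1},
    {"dx": 0.646, "dy": -0.675, "dz": 0, "roll": 0, "fingers": 1},
    {"dx": 0.646, "dy": -0.675, "dz": 0, "roll": 0, "fingers": 1},
    {"dx": 0.646, "dy": -0.675, "dz": 0, "roll": 0, "fingers": 1},
    {"dx": 0.646, "dy": -0.675, "dz": 0, "roll": 0, "fingers": 1},
    {"dx": 0.646, "dy": -0.675, "dz": 0, "roll": 0, "fingers": 1},
    {"dx": 0.646, "dy": -0.675, "dz": 0, "roll": 0, "fingers": 1},
    {"dx": 0.646, "dy": -0.675, "dz": 0, "roll": 0, "fingers": 1},
    {"dx": 0.646, "dy": -0.675, "dz": 0, "roll": 0, "fingers": 1},
    {"dx": 0.646, "dy": -0.675, "dz": 0, "roll": 0, "fingers": 1},
    {"dx": 0.646, "dy": -0.675, "dz": 0, "roll": 0, "fingers": 1},
    {"dx": 0.646, "dy": -0.675, "dz": 0, "roll": 0, "fingers": 1},
    {"dx": 0.646, "dy": -0.675, "dz": 0, "roll": 0, "fingers": 1},
    {"dx": 0.646, "dy": -0.675, "dz": 0, "roll": 0, "fingers": 1},
    {"dx": 0.646, "dy": -0.675, "dz": 0, "roll": 0, "fingers": 1},
    {"dx": 0.646, "dy": -0.675, "dz": 0, "roll": 0, "fingers": 1},
    {"dx": 0.646, "dy": -0.675, "dz": 0, "roll": 0, "fingers": 1},
  ],
)

```text
time: 2.37
tool_pos: [0.5342, 0.0181, 0.4001]
tcp_rot: [3.109, 0.448, 0.0]
wrist_force: [0.2, -1.5, 0.5]
width: -0.001
```

play_rows(
  rows=[
    {"dx": 0.646, "dy": -0.675, "dz": 0, "roll": 0, "fingers": 1},
    {"dx": 0.646, "dy": -0.675, "dz": 0, "roll": 0, "fingers": 1},
    {"dx": 0.646, "dy": -0.675, "dz": 0, "roll": 0, "fingers": 1},
    {"dx": 0.646, "dy": -0.675, "dz": 0, "roll": 0, "fingers": 1},
    {"dx": 0, "dy": 0, "dz": 0, "roll": 0, "fingers": 1},
    {"dx": 0, "dy": 0, "dz": 0, "roll": 0, "fingers": 1},
  ],
)

```text
time: 2.87
tool_pos: [0.6027, 0.1507, 0.3986]
tcp_rot: [3.109, 0.452, -0.004]
wrist_force: [-0.1, -0.9, -0.5]
width: 0.003
```

```bash
python3 - <<'E'
from h import *
s=bot.read_state(); print(s["time"],s["tool_pos"],s["tcp_rot"],s["width"],s["wrist_force"])
snap("wrist","w2"); snap("scene","s2")
print(rel([*door(.673,.228,.05),.25]))
E
```

```text
2.8667 [0.60270928 0.15066928 0.39857709] [ 3.10858001  0.45222825 -0.00417302] 0.002582931763385886 [-0.13322988 -0.90661579 -0.46098297]
[ 0.024 -0.035  3.746]
```

View pics/w2.png

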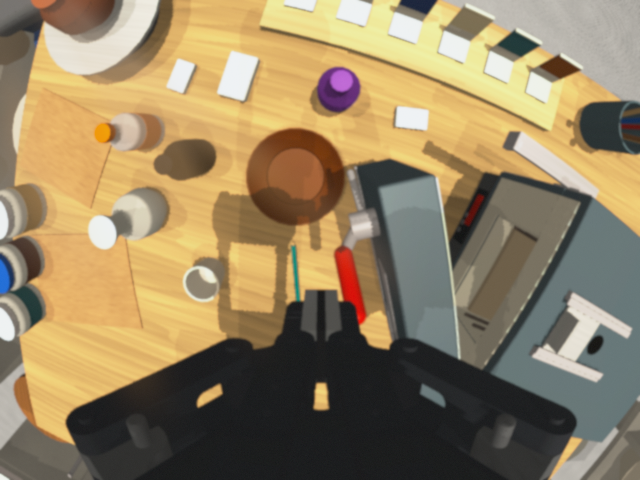

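play_rows(
  rows=[
    {"dx": 0, "dy": 0, "dz": 0.8, "roll": 0, "fingers": 1},
    {"dx": 0, "dy": 0, "dz": 0.8, "roll": 0, "fingers": 1},
    {"dx": 0, "dy": 0, "dz": 0.8, "roll": 0, "fingers": 1},
    {"dx": 0, "dy": 0, "dz": 0.8, "roll": 0, "fingers": 1},
    {"dx": 0, "dy": 0, "dz": 0.3, "roll": 0, "fingers": 1},
    {"dx": 0, "dy": 0, "dz": 0, "roll": 0, "fingers": 1},
  ],
)

```text
time: 3.47
tool_pos: [0.5998, 0.147, 0.2562]
tcp_rot: [3.109, 0.445, -0.012]
wrist_force: [0.5, -0.1, 0.1]
width: -0.001
```

```bash
python3 - <<'E'
from h import *
s=bot.read_state(); print(s["time"],s["tool_pos"],s["tcp_rot"],s["wrist_force"])
p=None
for a in (.673,.55,.45,.35,.25,.15,.08,.03,0):
    th=a-.33 ; o=.0145*abs(np.cos(th))+.011*abs(np.sin(th))
    r=rel([*door(a,.226,o),.258]); print(a,r,None if p is None else (r-p).round(3)); p=r
E
```

```text
3.4667 [0.59977233 0.14700763 0.25616639] [ 3.10930636  0.44461901 -0.01164708] [ 0.50936164 -0.09361744  0.06325062]
0.673 [ 0.243  0.751 -0.048] None
0.55 [ 0.578  1.415 -0.051] [ 0.335  0.664 -0.003]
0.45 [ 0.787  1.987 -0.053] [ 0.209  0.572 -0.002]
0.35 [ 0.936  2.58  -0.054] [ 0.149  0.593 -0.001]
0.25 [ 1.029  3.145 -0.055] [ 0.093  0.565 -0.001]
0.15 [ 1.068  3.711 -0.055] [0.039 0.566 0.   ]
0.08 [ 1.062  4.11  -0.055] [-0.006  0.399  0.   ]
0.03 [ 1.041  4.396 -0.055] [-0.021  0.286  0.   ]
0 [ 1.022  4.567 -0.055] [-0.019  0.171  0.   ]
```

play_rows(
  rows=[
    {"dx": 0.08, "dy": 0.25, "dz": 0, "roll": 0, "fingers": 1},
    {"dx": 0.08, "dy": 0.25, "dz": 0, "roll": 0, "fingers": 1},
    {"dx": 0.08, "dy": 0.25, "dz": 0, "roll": 0, "fingers": 1},
    {"dx": 0.11, "dy": 0.22, "dz": 0, "roll": 0, "fingers": 1},
    {"dx": 0.11, "dy": 0.22, "dz": 0, "roll": 0, "fingers": 1},
    {"dx": 0.11, "dy": 0.22, "dz": 0, "roll": 0, "fingers": 1},
    {"dx": 0.1, "dy": 0.29, "dz": 0, "roll": 0, "fingers": 1},
    {"dx": 0.1, "dy": 0.29, "dz": 0, "roll": 0, "fingers": 1},
    {"dx": 0, "dy": 0, "dz": 0, "roll": 0, "fingers": 1},
  ],
)

```text
time: 4.22
tool_pos: [0.656, 0.0789, 0.2598]
tcp_rot: [3.109, 0.444, 0.0]
wrist_force: [-0.6, 0.0, -0.6]
width: 0.001
```

```bash
cat >> h.py <<'E'
def dstat(f):
    c=snap("top",f); P=cloud(c); z=P[...,2]
    m=((abs(z-0.28)<0.012)&(c["depth"]>0)&(P[...,0]>.3)&((P[...,:2]-O)@KX<-.157)&((P[...,:2]-O)@KX>-.45)).astype(np.uint8)
    m=cv2.morphologyEx(m,cv2.MORPH_OPEN,np.ones((3,3)))
    n,l,s,_=cv2.connectedComponentsWithStats(m); i=1+np.argmax(s[1:,4]); q=(P[l==i][:,:2]-O)
    q=np.stack([q@KX,q@KY],-1); r=cv2.boxPoints(cv2.minAreaRect(q.astype(np.float32))); print("door kiln xy",r.round(3).tolist())
    e=sorted([(np.linalg.norm(r[i]-r[(i+1)%4]),i) for i in range(4)])[-1][1]; d=r[(e+1)%4]-r[e]; d*=np.sign(d[1]); print("angle",np.arctan2(-d[0],d[1]))
    s=bot.read_state(); print(s["time"],s["tool_pos"],s["tcp_rot"],s["wrist_force"])
E
python3 -c "
from h import *
dstat('t3')"
```

```text
door kiln xy [[-0.3409999907016754, 0.03400000184774399], [-0.2630000114440918, -0.06300000101327896], [-0.22200000286102295, -0.029999999329447746], [-0.30000001192092896, 0.06700000166893005]]
angle 0.6750328
4.2667 [0.65523488 0.07993487 0.25974781] [ 3.10992306e+00  4.44693761e-01 -9.81853154e-04] [-0.05981544  0.17387941  0.10038989]
```

```bash
python3 -c "
from h import *
c=snap('scene','s3')
a=cv2.imread('pics/t3.png')[100:340,220:540];b=cv2.imread('pics/s3.png')[150:390,180:500]
cv2.imwrite('pics/m3.png',cv2.resize(np.hstack([a,b]),(800,300)))"
```

```text
(no output)
```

View pics/m3.png

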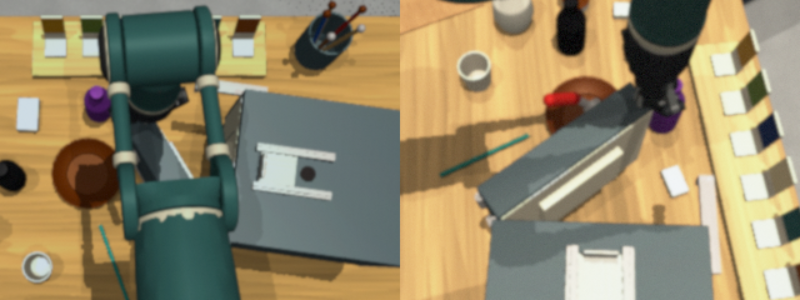

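```bash
python3 - <<'E'
from h import *
s=bot.read_state(); c=dict(np.load('pics/s3.npz')); t=s["tool_pos"]
print(t, proj(c,t), proj(c,t+[0,0,.07]), proj(c,t+[0,0,.2]), proj(c,np.array([*door(.673,.25,0),.28])), proj(c,np.array([*door(.673,.25,-.05),.28])))
P=cloud(c)
a=cv2.imread('pics/s3.png')[170:290,320:440]; cv2.imwrite('pics/z3.png',cv2.resize(a,(600,600),interpolation=cv2.INTER_CUBIC))
for v in range(200,260,8): print(v,[tuple(P[v,u].round(3)) for u in range(365,405,6)])
E
```

```text
[0.65476062 0.08070311 0.25976169] [372.45445709 237.87049169] [377.48989236 219.27661172] [389.7313831  174.07360596] [365.6546251 213.2604975] [384.95426804 234.82386061]
200 [(np.float64(0.622), np.float64(0.062), np.float64(0.431)), (np.float64(0.628), np.float64(0.055), np.float64(0.442)), (np.float64(0.634), np.float64(0.049), np.float64(0.452)), (np.float64(0.64), np.float64(0.046), np.float64(0.455)), (np.float64(0.648), np.float64(0.044), np.float64(0.457)), (np.float64(0.655), np.float64(0.043), np.float64(0.458)), (np.float64(0.664), np.float64(0.045), np.float64(0.452))]
208 [(np.float64(0.698), np.float64(0.272), np.float64(0.001)), (np.float64(0.63), np.float64(0.053), np.float64(0.423)), (np.float64(0.636), np.float64(0.048), np.float64(0.432)), (np.float64(0.643), np.float64(0.045), np.float64(0.436)), (np.float64(0.651), np.float64(0.044), np.float64(0.436)), (np.float64(0.659), np.float64(0.044), np.float64(0.435)), (np.float64(0.669), np.float64(0.047), np.float64(0.426))]
216 [(np.float64(0.646), np.float64(0.114), np.float64(0.278)), (np.float64(0.639), np.float6
[... 1705 characters left out ...]
4(0.663), np.float64(0.07), np.float64(0.239)), (np.float64(0.715), np.float64(0.151), np.float64(0.036)), (np.float64(0.725), np.float64(0.143), np.float64(0.052)), (np.float64(0.737), np.float64(0.141), np.float64(0.054)), (np.float64(0.757), np.float64(0.15), np.float64(0.027))]
256 [(np.float64(0.64), np.float64(0.056), np.float64(0.243)), (np.float64(0.654), np.float64(0.064), np.float64(0.219)), (np.float64(0.706), np.float64(0.149), np.float64(-0.003)), (np.float64(0.719), np.float64(0.145), np.float64(0.002)), (np.float64(0.732), np.float64(0.143), np.float64(0.005)), (np.float64(0.747), np.float64(0.144), np.float64(-0.002)), (np.float64(0.759), np.float64(0.14), np.float64(0.003))]
```

View pics/z3.png

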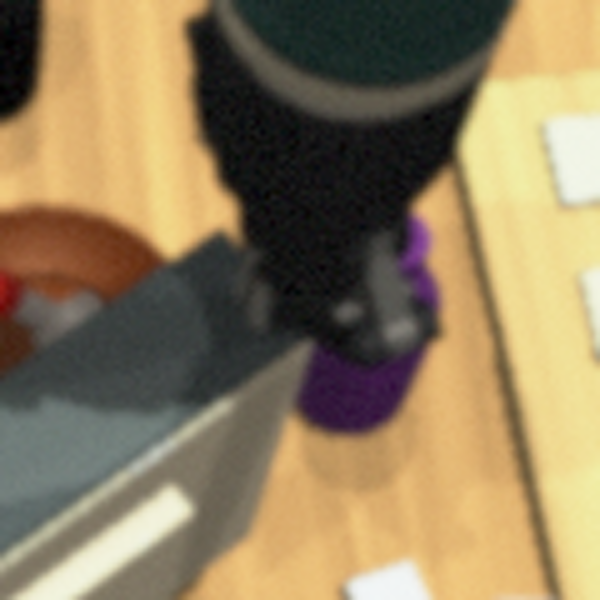

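```bash
python3 - <<'E'
from h import *
def pf(c,X):
    p=np.asarray(X)@c["R"].T+c["t"]; r=np.hypot(p[0],p[1]); th=np.arctan2(r,p[2]); return np.array([p[0]/r,p[1]/r])*th*c["fx"]+[c["cx"],c["cy"]],p
c=dict(np.load('pics/w2.npz')); t=np.array([.6027,.1507,.3986])
for dz in (0,.01,.02,.03): print(dz,pf(c,t+[0,0,dz]))
print(pf(c,[*door(.673,.25,0),.28]))
C=-c["R"].T@c["t"]; print(C)
d=c["depth"]; print(d[285:345:6,305:345:6].round(3))
# scene points on gripper
c=dict(np.load('pics/s2.npz')); P=cloud(c); m=(c["depth"]>0)&(np.hypot(P[...,0]-t[0],P[...,1]-t[1])<.04)&(P[...,2]>.33)
q=P[m]; o=np.argsort(q[:,2])[:30]; print(q[o].round(3).tolist())
E
```

```text
0 (array([320.77920409, 281.79687845]), array([3.12013747e-05, 2.01251337e-02, 1.86094768e-01]))
0.01 (array([320.76168412, 289.86072692]), array([2.12776765e-05, 2.29727821e-02, 1.76508799e-01]))
0.02 (array([320.7422138 , 298.79704926]), array([1.13539782e-05, 2.58204304e-02, 1.66922830e-01]))
0.03 (array([320.72047514, 308.74331442]), array([1.43027987e-06, 2.86680788e-02, 1.57336861e-01]))
(array([376.1282639 , 184.35751192]), array([ 0.04395478, -0.04553501,  0.29026651]))
[0.67205829 0.17106158 0.57125897]
[[0.617 0.617 0.618 0.618 0.617 0.618 0.332]
 [0.147 0.148 0.147 0.147 0.148 0.148 0.331]
 [0.143 0.143 0.142 0.143 0.142 0.142 0.624]
 [0.    0.138 0.137 0.138 0.138 0.137 0.147]
 [0.132 0.132 0.133 0.132 0.134 0.133 0.142]
 [0.128 0.129 0.128 0.128 0.128 0.129 0.136]
 [0.124 0.124 0.125 0.123 0.123 0.123 0.132]
 [0.12  0.12  0.12  0.121 0.12  0.119 0.121]
 [0.114 0.119 0.118 0.119 0.119 0.114 0.112]
 [0.111 0.11  0.12  0.118 0.111 0.111 0.11 ]]
[[0.595, 0.142, 0.431], [0.597, 0.143, 0.431], [0.594, 0.142, 0.432], [0.592, 0.141, 0.435], [0.595, 0.141, 0.435], [0.594, 0.141, 0.435], [0.596, 0.142, 0.436], [0.591, 0.144, 0.436], [0.591, 0.146, 0.436], [0.59, 0.147, 0.436], [0.589, 0.15, 0.437], [0.606, 0.14, 0.437], [0.61, 0.141, 0.437], [0.592, 0.143, 0.437], [0.592, 0.141, 0.437], [0.589, 0.151, 0.438], [0.595, 0.14, 0.438], [0.593, 0.141, 0.438], [0.597, 0.138, 0.438], [0.594, 0.142, 0.438], [0.601, 0.138, 0.438], [0.59, 0.147, 0.438], [0.595, 0.142, 0.439], [0.6, 0.137, 0.439], [0.596, 0.141, 0.44], [0.608, 0.139, 0.44], [0.595, 0.142, 0.44], [0.59, 0.148, 0.44], [0.604, 0.138, 0.44], [0.593, 0.142, 0.441]]
```

```bash
python3 - <<'E'
from h import *
from scipy.spatial.transform import Rotation as Rn
R=Rn.from_rotvec([3.109,.448,0]).as_matrix()
for f,t in (("s2",[.6027,.1507,.3986]),("s3",[.6548,.0807,.2598])):
    c=dict(np.load(f'pics/{f}.npz')); P=cloud(c); Q=(P-t)@R
    m=(c["depth"]>0)&(abs(Q[...,0])<.09)&(abs(Q[...,1])<.1)&(Q[...,2]<-.024); q=Q[m]
    for z in np.arange(-.03,-.17,-.01):
        k=q[(q[:,2]<z+.005)&(q[:,2]>=z-.005)]
        if len(k): print(f,z.round(2),len(k),np.percentile(k,[3,97],axis=0)[:,:2].round(3).tolist())
E
```

```text
s2 -0.03 3 [[-0.011, 0.005], [-0.008, 0.006]]
s2 -0.04 58 [[-0.013, -0.005], [0.004, 0.014]]
s2 -0.05 51 [[-0.013, -0.005], [0.003, 0.014]]
s2 -0.06 49 [[-0.013, -0.006], [-0.008, 0.013]]
s2 -0.07 26 [[-0.015, -0.008], [-0.008, 0.013]]
s2 -0.08 127 [[-0.015, -0.029], [0.004, 0.03]]
s2 -0.09 127 [[-0.014, -0.037], [0.007, 0.037]]
s2 -0.1 149 [[-0.019, -0.035], [0.001, 0.045]]
s2 -0.11 116 [[-0.019, -0.015], [-0.012, 0.052]]
s2 -0.12 305 [[-0.019, -0.007], [0.009, 0.062]]
s2 -0.13 294 [[-0.021, 0.008], [0.007, 0.059]]
s2 -0.14 245 [[-0.021, 0.012], [0.005, 0.043]]
s2 -0.15 137 [[-0.013, 0.027], [0.008, 0.04]]
s2 -0.16 169 [[-0.037, 0.013], [0.017, 0.038]]
s2 -0.17 396 [[-0.039, -0.002], [0.022, 0.038]]
s3 -0.04 26 [[-0.013, -0.006], [-0.005, 0.012]]
s3 -0.05 35 [[-0.013, -0.008], [-0.007, 0.013]]
s3 -0.06 28 [[-0.013, -0.007], [-0.008, 0.013]]
s3 -0.07 18 [[-0.014, -0.008], [-0.008, 0.013]]
s3 -0.08 71 [[-0.015, -0.03], [-0.001, 0.031]]
s3 -0.09 108 [[-0.014, -0.004], [0.005, 0.037]]
s3 -0.1 82 [[-0.018, -0.013], [-0.007, 0.046]]
s3 -0.11 64 [[-0.019, -0.055], [-0.012, 0.053]]
s3 -0.12 226 [[-0.017, -0.058], [0.01, 0.061]]
s3 -0.13 160 [[-0.021, 0.009], [0.007, 0.057]]
s3 -0.14 104 [[-0.019, 0.017], [0.006, 0.042]]
s3 -0.15 62 [[-0.012, 0.03], [0.007, 0.04]]
s3 -0.16 78 [[-0.038, 0.001], [0.009, 0.037]]
s3 -0.17 195 [[-0.039, -0.012], [0.015, 0.037]]
```

The reported TCP is about 31 mm beyond the real fingertips. The scene and wrist depth agree on this, so the fingers passed over the door without touching it and the door is still at 0.675. From here I take tip height as tool z + 0.031. I'll back out, go lower and push again.

play_rows(
  rows=[
    {"dx": -0.17, "dy": -0.5, "dz": 0, "roll": 0, "fingers": 1},
    {"dx": -0.17, "dy": -0.5, "dz": 0, "roll": 0, "fingers": 1},
    {"dx": -0.17, "dy": -0.5, "dz": 0, "roll": 0, "fingers": 1},
    {"dx": -0.17, "dy": -0.5, "dz": 0, "roll": 0, "fingers": 1},
    {"dx": 0, "dy": 0, "dz": 0, "roll": 0, "fingers": 1},
    {"dx": 0, "dy": 0, "dz": 0.5, "roll": 0, "fingers": 1},
    {"dx": 0, "dy": 0, "dz": 0.5, "roll": 0, "fingers": 1},
    {"dx": 0, "dy": 0, "dz": 0, "roll": 0, "fingers": 1},
  ],
)

```text
time: 4.98
tool_pos: [0.6031, 0.1501, 0.2157]
tcp_rot: [3.109, 0.449, -0.011]
wrist_force: [-0.6, -0.7, -1.7]
width: 0.003
```

```bash
python3 - <<'E'
from h import *
s=bot.read_state(); print(s["time"],s["tool_pos"],s["tcp_rot"],s["wrist_force"])
p=None
for a in (.673,.55,.45,.35,.25,.15,.08,.03,0):
    th=a-.33 ; o=.0135*abs(np.cos(th))+.011*abs(np.sin(th))
    r=rel([*door(a,.226,o),.222]); print(a,r,None if p is None else (r-p).round(3)); p=r
E
```

```text
4.9833 [0.60309419 0.15007378 0.2157467 ] [ 3.1088171   0.44879065 -0.01126461] [-0.63311837 -0.69159877 -1.69411493]
0.673 [ 0.145  0.825 -0.158] None
0.55 [ 0.475  1.491 -0.16 ] [ 0.33   0.666 -0.002]
0.45 [ 0.68   2.064 -0.162] [ 0.205  0.573 -0.002]
0.35 [ 0.825  2.657 -0.164] [ 0.145  0.593 -0.002]
0.25 [ 0.914  3.223 -0.165] [ 0.089  0.566 -0.001]
0.15 [ 0.949  3.787 -0.165] [0.035 0.564 0.   ]
0.08 [ 0.941  4.186 -0.165] [-0.008  0.399  0.   ]
0.03 [ 0.918  4.471 -0.165] [-0.023  0.285  0.   ]
0 [ 0.898  4.641 -0.165] [-0.02  0.17  0.  ]
```

play_rows(
  rows=[
    {"dx": 0.05, "dy": 0.27, "dz": -0.1, "roll": 0, "fingers": 1},
    {"dx": 0.05, "dy": 0.27, "dz": 0, "roll": 0, "fingers": 1},
    {"dx": 0.05, "dy": 0.27, "dz": 0, "roll": 0, "fingers": 1},
    {"dx": 0.11, "dy": 0.22, "dz": 0, "roll": 0, "fingers": 1},
    {"dx": 0.11, "dy": 0.22, "dz": 0, "roll": 0, "fingers": 1},
    {"dx": 0.11, "dy": 0.22, "dz": 0, "roll": 0, "fingers": 1},
    {"dx": 0.1, "dy": 0.29, "dz": 0, "roll": 0, "fingers": 1},
    {"dx": 0.1, "dy": 0.29, "dz": 0, "roll": 0, "fingers": 1},
    {"dx": 0, "dy": 0, "dz": 0, "roll": 0, "fingers": 1},
  ],
)

```text
time: 5.73
tool_pos: [0.6569, 0.0766, 0.2239]
tcp_rot: [3.108, 0.445, 0.001]
wrist_force: [0.6, -0.5, -0.2]
width: 0.002
```

```bash
python3 - <<'E'
from h import *
s=bot.read_state(); print(s["time"],s["tool_pos"],s["tcp_rot"],s["wrist_force"])
c=snap('scene','s4'); P=cloud(c); k=P[...,:2]-O; kx=k@KX; ky=k@KY
m=(c["depth"]>0)&(abs(P[...,2]-.28)<.006)&(kx<-.16)&(ky<.03)&(ky>-.12); q=np.stack([kx[m],ky[m]],-1)
r=cv2.minAreaRect(q.astype(np.float32)); b=cv2.boxPoints(r); print(b.round(3).tolist())
# inner edge slope
for y in np.arange(-.11,.03,.02):
    w=q[abs(q[:,1]-y)<.004]; 
    if len(w): print(y.round(3),w[:,0].max().round(3),w[:,0].min().round(3))
E
```

```text
5.7333 [0.65691935 0.07657177 0.22390629] [3.10798649e+00 4.44592353e-01 1.43233218e-03] [ 0.58783866 -0.46479154 -0.20335314]
[[-0.3190000057220459, 0.008999999612569809], [-0.24199999868869781, -0.15700000524520874], [-0.15299999713897705, -0.11599999666213989], [-0.23000000417232513, 0.05000000074505806]]
-0.11 -0.16 -0.215
-0.09 -0.165 -0.223
-0.07 -0.175 -0.233
-0.05 -0.183 -0.241
-0.03 -0.192 -0.302
-0.01 -0.202 -0.259
0.01 -0.211 -0.269
0.03 -0.22 -0.276
```

play_rows(
  rows=[
    {"dx": 0.07, "dy": 0.28, "dz": 0, "roll": 0, "fingers": 1},
    {"dx": 0.07, "dy": 0.28, "dz": 0, "roll": 0, "fingers": 1},
    {"dx": 0.04, "dy": 0.28, "dz": 0, "roll": 0, "fingers": 1},
    {"dx": 0.04, "dy": 0.28, "dz": 0, "roll": 0, "fingers": 1},
    {"dx": 0.02, "dy": 0.2, "dz": 0, "roll": 0, "fingers": 1},
    {"dx": 0.02, "dy": 0.15, "dz": 0, "roll": 0, "fingers": 1},
    {"dx": 0, "dy": 0.15, "dz": 0, "roll": 0, "fingers": 1},
    {"dx": 0, "dy": 0.15, "dz": 0, "roll": 0, "fingers": 1},
    {"dx": 0, "dy": 0.15, "dz": 0, "roll": 0, "fingers": 1},
    {"dx": 0, "dy": 0.15, "dz": 0, "roll": 0, "fingers": 1},
    {"dx": 0, "dy": 0, "dz": 0, "roll": 0, "fingers": 1},
  ],
)

```text
time: 6.7
tool_pos: [0.6892, 0.0012, 0.2244]
tcp_rot: [3.108, 0.446, 0.002]
wrist_force: [-0.5, 0.9, 0.2]
width: -0.0
```

```bash
cat >> h.py <<'E'
def ang(f):
    s=bot.read_state(); print(s["time"],s["tool_pos"],s["tcp_rot"],s["wrist_force"])
    c=snap('scene',f); P=cloud(c); k=P[...,:2]-O; kx=k@KX; ky=k@KY
    m=(c["depth"]>0)&(abs(P[...,2]-.28)<.004)&(kx<-.12)&(ky<.12)&(ky>-.12); q=np.stack([kx[m],ky[m]],-1); L=[]
    for y in np.arange(-.11,.11,.01):
        w=q[abs(q[:,1]-y)<.005]
        if len(w)>3: L.append((y,np.percentile(w[:,0],4)))
    L=np.array(L); print(L.round(4).tolist()); p=np.polyfit(*L[:12].T,1); print("outer edge slope angle",-np.arctan(p[0]))
E
python3 -c "
from h import *
ang('s5'); print(rel([*door(0,.226,.0145),.222]))"
```

```text
6.7 [0.68918146 0.00118225 0.22441155] [3.10818511e+00 4.46123070e-01 1.64265749e-03] [-0.53375717  0.9455272   0.15008841]
[[-0.11, -0.1993], [-0.1, -0.1995], [-0.09, -0.2001], [-0.08, -0.2014], [-0.07, -0.2021], [-0.06, -0.2025], [-0.05, -0.2045], [-0.04, -0.2049], [-0.03, -0.2053], [-0.02, -0.207], [-0.01, -0.2067], [-0.0, -0.2094], [0.01, -0.2437], [0.02, -0.2537], [0.03, -0.2112], [0.04, -0.2116], [0.05, -0.2135], [0.06, -0.2141], [0.07, -0.2141], [0.08, -0.2178], [0.09, -0.2256], [0.1, -0.2143]]
outer edge slope angle 0.08887003713580927
[-0.133  0.517  0.063]
```

play_rows(
  rows=[
    {"dx": 0, "dy": 0.1, "dz": 0, "roll": 0, "fingers": 1},
    {"dx": 0, "dy": 0.1, "dz": 0, "roll": 0, "fingers": 1},
    {"dx": 0, "dy": 0.1, "dz": 0, "roll": 0, "fingers": 1},
    {"dx": 0, "dy": 0.1, "dz": 0, "roll": 0, "fingers": 1},
    {"dx": 0, "dy": 0.05, "dz": 0, "roll": 0, "fingers": 1},
    {"dx": 0, "dy": 0, "dz": 0, "roll": 0, "fingers": 1},
  ],
)

```text
time: 7.25
tool_pos: [0.6939, -0.0153, 0.2242]
tcp_rot: [3.109, 0.447, 0.001]
wrist_force: [0.1, -0.1, 0.7]
width: -0.0
```

```bash
python3 -c "
from h import *
ang('s6')"
```

```text
7.25 [ 0.6938631  -0.01525539  0.22419547] [3.10898610e+00 4.46615339e-01 5.14620334e-04] [ 0.09641086 -0.09849405  0.74694189]
[[-0.11, -0.198], [-0.1, -0.1982], [-0.09, -0.1985], [-0.08, -0.1973], [-0.07, -0.1975], [-0.06, -0.1979], [-0.05, -0.1976], [-0.04, -0.1984], [-0.03, -0.1981], [-0.02, -0.1988], [-0.01, -0.1988], [-0.0, -0.1995], [0.01, -0.2011], [0.02, -0.235], [0.03, -0.2411], [0.04, -0.2001], [0.05, -0.2007], [0.06, -0.2007], [0.07, -0.2014], [0.08, -0.2014], [0.09, -0.2148], [0.1, -0.2045]]
outer edge slope angle 0.010384986431738297
```

Almost home at about 0.01. A few small steps until the force rises.

play_rows(
  rows=[
    {"dx": 0, "dy": 0.04, "dz": 0, "roll": 0, "fingers": 1},
    {"dx": 0, "dy": 0.04, "dz": 0, "roll": 0, "fingers": 1},
    {"dx": 0, "dy": 0.04, "dz": 0, "roll": 0, "fingers": 1},
    {"dx": 0, "dy": 0, "dz": 0, "roll": 0, "fingers": 1},
    {"dx": 0, "dy": 0, "dz": 0, "roll": 0, "fingers": 1},
  ],
)

```text
time: 7.72
tool_pos: [0.695, -0.0193, 0.2242]
tcp_rot: [3.109, 0.447, 0.0]
wrist_force: [0.2, 0.5, -0.1]
width: -0.003
```

play_rows(
  rows=[
    {"dx": 0, "dy": 0.04, "dz": 0, "roll": 0, "fingers": 1},
    {"dx": 0, "dy": 0.04, "dz": 0, "roll": 0, "fingers": 1},
    {"dx": 0, "dy": 0, "dz": 0, "roll": 0, "fingers": 1},
    {"dx": 0, "dy": 0, "dz": 0, "roll": 0, "fingers": 1},
    {"dx": 0, "dy": 0, "dz": 0, "roll": 0, "fingers": 1},
  ],
)

```text
time: 8.13
tool_pos: [0.6954, -0.021, 0.2241]
tcp_rot: [-3.108, -0.448, 0.001]
wrist_force: [-1.3, 4.4, 0.2]
width: -0.003
```

```bash
python3 -c "
from h import *
ang('s7')"
```

```text
8.1333 [ 0.695403   -0.02095466  0.22414347] [-3.10755582e+00 -4.47509074e-01  1.06421672e-03] [-1.26425382  4.38064996  0.19961617]
[[-0.11, -0.1966], [-0.1, -0.1964], [-0.09, -0.1966], [-0.08, -0.1973], [-0.07, -0.1973], [-0.06, -0.1967], [-0.05, -0.1964], [-0.04, -0.1968], [-0.03, -0.1968], [-0.02, -0.1976], [-0.01, -0.1967], [-0.0, -0.1963], [0.01, -0.1976], [0.02, -0.2311], [0.03, -0.2405], [0.04, -0.1971], [0.05, -0.1965], [0.06, -0.1962], [0.07, -0.1968], [0.08, -0.1967], [0.09, -0.199], [0.1, -0.2047]]
outer edge slope angle 0.00047210015441403677
```

play_rows(
  rows=[
    {"dx": 0, "dy": 0.04, "dz": 0, "roll": 0, "fingers": 1},
    {"dx": 0, "dy": 0, "dz": 0, "roll": 0, "fingers": 1},
    {"dx": 0, "dy": 0, "dz": 0, "roll": 0, "fingers": 1},
    {"dx": 0, "dy": 0, "dz": 0, "roll": 0, "fingers": 1},
    {"dx": 0, "dy": -0.3, "dz": 0, "roll": 0, "fingers": 1},
    {"dx": 0, "dy": -0.5, "dz": 0, "roll": 0, "fingers": 1},
    {"dx": 0, "dy": -0.5, "dz": -0.5, "roll": 0, "fingers": 1},
    {"dx": 0, "dy": 0, "dz": -0.8, "roll": 0, "fingers": 1},
    {"dx": 0, "dy": 0, "dz": -0.8, "roll": 0, "fingers": 1},
    {"dx": 0, "dy": 0, "dz": -0.8, "roll": 0, "fingers": 1},
    {"dx": 0, "dy": 0, "dz": 0, "roll": 0, "fingers": 1},
  ],
)

```text
time: 9.1
tool_pos: [0.685, 0.0261, 0.3499]
tcp_rot: [3.106, 0.447, 0.023]
wrist_force: [0.4, -0.0, 1.9]
width: 0.0
```

```bash
python3 - <<'E'
from h import *
ang('s8'); print(bot.read_state()["q"])
c=dict(np.load('pics/s8.npz')); P=cloud(c); h=cv2.cvtColor(c["pixels"],cv2.COLOR_RGB2HSV)
red=(c["depth"]>0)&((h[...,0]<5)|(h[...,0]>174))&(h[...,1]>200)&(h[...,2]>90)&(P[...,2]>.18)&(P[...,2]<.33)
k=P[red][:,:2]-O; q=np.stack([k@KX,k@KY,P[red][:,2]],-1); q=q[np.argsort(q[:,1])]; print(len(q)); print(q[::max(1,len(q)//20)].round(3).tolist()); print("pivot expect kiln x",-.15-.09," y",-.125+.205)
m=(c["depth"]>0)&(abs(P[...,2]-.304)<.014); k=P[m][:,:2]-O; q=np.stack([k@KX,k@KY,P[m][:,2]],-1); q=q[(abs(q[:,1])<.05)&(q[:,0]>-.15)&(q[:,0]<.1)]; print("tab",len(q),q[q[:,2]>.296].round(3)[:20].tolist())
E
```

```text
9.1 [0.68502149 0.02612351 0.34994739] [3.10607361 0.44706291 0.02262488] [ 0.43640301 -0.04676624  1.90518766]
[[-0.11, -0.1966], [-0.1, -0.1965], [-0.09, -0.197], [-0.08, -0.1968], [-0.07, -0.1975], [-0.06, -0.1959], [-0.05, -0.1962], [-0.04, -0.1968], [-0.03, -0.1966], [-0.02, -0.1976], [-0.01, -0.1963], [-0.0, -0.1961], [0.01, -0.1974], [0.02, -0.2308], [0.03, -0.2409], [0.04, -0.1969], [0.05, -0.1963], [0.06, -0.1959], [0.07, -0.1964], [0.08, -0.1968], [0.09, -0.1972], [0.1, -0.1967]]
outer edge slope angle -0.002427878640937939
[ 2.35545238e-03  2.25390090e-01  1.38778869e+00 -1.25104238e-03
  1.51718635e+00  1.28741123e+00]
236
[[-0.239, 0.009, 0.29], [-0.234, 0.012, 0.289], [-0.236, 0.015, 0.292], [-0.234, 0.017, 0.29], [-0.235, 0.018, 0.288], [-0.231, 0.02, 0.285], [-0.238, 0.023, 0.288], [-0.235, 0.025, 0.283], [-0.232, 0.027, 0.274], [-0.24, 0.03, 0.278], [-0.233, 0.032, 0.275], [-0.235, 0.035, 0.274], [-0.234, 0.038, 0.268], [-0.233, 0.04, 0.261], [-0.24, 0.043, 0.266], [-0.236, 0.045, 0.262], [-0.234, 0.048, 0.259], [-0.235, 0.05, 0.257], [-0.232, 0.053, 0.246], [-0.239, 0.056, 0.252], [-0.242, 0.058, 0.246], [-0.235, 0.062, 0.242]]
pivot expect kiln x -0.24  y 0.07999999999999999
tab 2802 [[-0.11, -0.023, 0.311], [-0.11, -0.022, 0.314], [-0.11, -0.021, 0.313], [-0.11, -0.019, 0.312], [-0.11, -0.018, 0.312], [-0.11, -0.016, 0.314], [-0.11, -0.015, 0.314], [-0.11, -0.014, 0.312], [-0.11, -0.012, 0.315], [-0.11, -0.011, 0.315], [-0.11, -0.009, 0.313], [-0.11, -0.008, 0.314], [-0.11, -0.007, 0.314], [-0.111, -0.005, 0.313], [-0.111, -0.004, 0.313], [-0.11, -0.002, 0.314], [-0.111, -0.001, 0.312], [-0.111, 0.0, 0.313], [-0.111, 0.002, 0.313], [-0.111, 0.003, 0.312]]
```

play_rows(
  rows=[
    {"dx": 0, "dy": 0, "dz": 0, "roll": -1, "fingers": 1},
    {"dx": 0, "dy": 0, "dz": 0, "roll": -1, "fingers": 1},
    {"dx": 0, "dy": 0, "dz": 0, "roll": -1, "fingers": 1},
    {"dx": 0, "dy": 0, "dz": 0, "roll": -1, "fingers": 1},
    {"dx": 0, "dy": 0, "dz": 0, "roll": -1, "fingers": 1},
    {"dx": 0, "dy": 0, "dz": 0, "roll": -1, "fingers": 1},
    {"dx": 0, "dy": 0, "dz": 0, "roll": -1, "fingers": 1},
    {"dx": 0, "dy": 0, "dz": 0, "roll": -1, "fingers": 1},
    {"dx": 0, "dy": 0, "dz": 0, "roll": -1, "fingers": 1},
    {"dx": 0, "dy": 0, "dz": 0, "roll": -1, "fingers": 1},
    {"dx": 0, "dy": 0, "dz": 0, "roll": -1, "fingers": 1},
    {"dx": 0, "dy": 0, "dz": 0, "roll": -1, "fingers": 1},
    {"dx": 0, "dy": 0, "dz": 0, "roll": -1, "fingers": 1},
    {"dx": 0, "dy": 0, "dz": 0, "roll": -1, "fingers": 1},
    {"dx": 0, "dy": 0, "dz": 0, "roll": -1, "fingers": 1},
    {"dx": 0, "dy": 0, "dz": 0, "roll": -1, "fingers": 1},
    {"dx": 0, "dy": 0, "dz": 0, "roll": -0.4, "fingers": 1},
    {"dx": 0, "dy": 0, "dz": 0, "roll": 0, "fingers": 1},
  ],
)

```text
time: 10.65
tool_pos: [0.6813, 0.0258, 0.3386]
tcp_rot: [-2.371, -2.061, 0.003]
wrist_force: [-0.3, 0.3, -0.8]
width: 0.001
```

```bash
python3 - <<'E'
from h import *
from scipy.spatial.transform import Rotation as Rn
s=bot.read_state(); print(s["tool_pos"],s["q"]); print(Rn.from_rotvec(s["tcp_rot"]).as_matrix().round(3),KX,KY)
print(rel([*k2w(-.2555,.025),.300]))
E
```

```text
[0.68126078 0.02584225 0.33857433] [ 1.88009582e-03  2.29928980e-01  1.39662564e+00 -8.95269580e-04
  1.51668265e+00  1.41667415e-01]
[[ 0.139  0.99  -0.002]
 [ 0.99  -0.139 -0.001]
 [-0.001 -0.002 -1.   ]] [-0.140021   -0.99014853] [ 0.99014853 -0.140021  ]
[-0.069 -1.527  0.967]
```

play_rows(
  rows=[
    {"dx": -0.02, "dy": -0.5, "dz": 0, "roll": 0, "fingers": 1},
    {"dx": -0.02, "dy": -0.5, "dz": 0, "roll": 0, "fingers": 1},
    {"dx": -0.03, "dy": -0.53, "dz": 0, "roll": 0, "fingers": 1},
    {"dx": 0, "dy": 0, "dz": 0.5, "roll": 0, "fingers": 1},
    {"dx": 0, "dy": 0, "dz": 0.5, "roll": 0, "fingers": 1},
    {"dx": 0, "dy": 0, "dz": 0, "roll": 0, "fingers": 1},
    {"dx": 0, "dy": 0, "dz": 0, "roll": 0, "fingers": 1},
  ],
)

```text
time: 11.23
tool_pos: [0.6193, 0.0318, 0.2981]
tcp_rot: [-2.37, -2.058, 0.005]
wrist_force: [0.0, 0.3, -0.4]
width: -0.002
```

```bash
python3 - <<'E'
from h import *
print(rel([*k2w(-.2555,.025),.280]), bot.read_state()["tool_pos"])
snap("wrist","w9")
c=snap("scene","s9"); P=cloud(c); k=P[...,:2]-O; kx=k@KX; ky=k@KY; z=P[...,2]
m=(c["depth"]>0)&(z>.31)&(z<.36)&(kx<-.2)&(kx>-.3)&(abs(ky)<.08); q=np.stack([kx[m],ky[m],z[m]],-1)
print(len(q),np.percentile(q,[2,10,50,90,98],axis=0).round(4).tolist())
E
```

```text
[-0.002  0.028  0.451] [0.61931952 0.03184209 0.29805885]
125 [[-0.253, 0.0095, 0.335], [-0.2503, 0.0117, 0.337], [-0.2465, 0.0216, 0.3482], [-0.2452, 0.0334, 0.3571], [-0.245, 0.0359, 0.3593]]
```

View pics/w9.png

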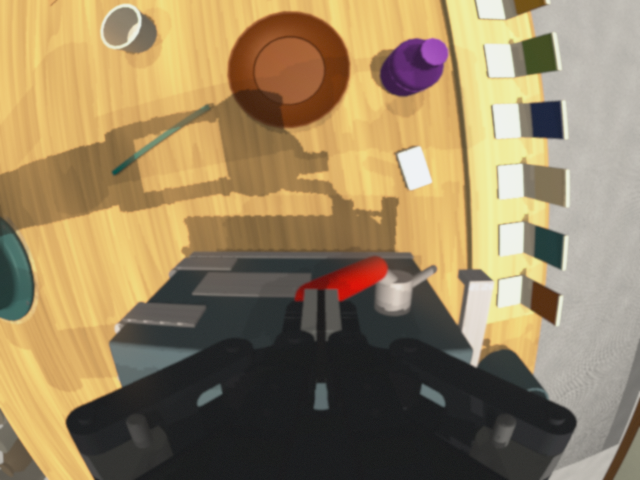

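play_rows(
  rows=[
    {"dx": -0.06, "dy": 0, "dz": 0.25, "roll": 0, "fingers": 1},
    {"dx": 0, "dy": 0, "dz": 0.25, "roll": 0, "fingers": 1},
    {"dx": 0, "dy": 0, "dz": 0.25, "roll": 0, "fingers": 1},
    {"dx": 0, "dy": 0, "dz": 0.2, "roll": 0, "fingers": 1},
    {"dx": 0, "dy": -0.05, "dz": 0.2, "roll": 0, "fingers": 1},
    {"dx": 0, "dy": -0.05, "dz": 0.2, "roll": 0, "fingers": 1},
    {"dx": 0, "dy": -0.05, "dz": 0.2, "roll": 0, "fingers": 1},
    {"dx": 0, "dy": 0, "dz": 0, "roll": 0, "fingers": 1},
  ],
)

```text
time: 12.0
tool_pos: [0.6129, 0.032, 0.2363]
tcp_rot: [-2.368, -2.059, 0.001]
wrist_force: [-0.3, 5.8, -0.1]
width: 0.005
```

```bash
cat >> h.py <<'E'
def lat(f):
    ang(f); c=dict(np.load(f'pics/{f}.npz')); P=cloud(c); h=cv2.cvtColor(c["pixels"],cv2.COLOR_RGB2HSV)
    red=(c["depth"]>0)&((h[...,0]<5)|(h[...,0]>174))&(h[...,1]>200)&(h[...,2]>60)&(P[...,2]>.18)&(P[...,2]<.33)
    k=P[red][:,:2]-O; q=np.stack([k@KX,k@KY,P[red][:,2]],-1); q=q[np.argsort(q[:,1])]; print(len(q)); print(q[::max(1,len(q)//12)].round(3).tolist())
E
python3 -c "
from h import *
lat('s10')"
```

```text
12.0 [0.61287458 0.03198105 0.23625202] [-2.36841480e+00 -2.05853616e+00  1.01182925e-03] [-0.29887145  5.82552541 -0.05847268]
[[-0.11, -0.1967], [-0.1, -0.1968], [-0.09, -0.197], [-0.08, -0.1972], [-0.07, -0.1974], [-0.06, -0.1962], [-0.05, -0.1965], [-0.04, -0.1969], [-0.03, -0.197], [-0.02, -0.1972], [-0.01, -0.1965], [-0.0, -0.2414], [0.01, -0.2442], [0.02, -0.1988], [0.03, -0.1988], [0.04, -0.1972], [0.05, -0.1962], [0.06, -0.1958], [0.07, -0.1968], [0.08, -0.1964], [0.09, -0.1969], [0.1, -0.1961]]
outer edge slope angle 0.16901857947218085
260
[[-0.236, -0.003, 0.273], [-0.237, 0.003, 0.277], [-0.233, 0.007, 0.27], [-0.232, 0.012, 0.267], [-0.234, 0.017, 0.266], [-0.235, 0.022, 0.263], [-0.241, 0.027, 0.262], [-0.232, 0.031, 0.248], [-0.242, 0.036, 0.255], [-0.235, 0.041, 0.25], [-0.24, 0.046, 0.246], [-0.241, 0.052, 0.244], [-0.239, 0.057, 0.241]]
```

play_rows(
  rows=[
    {"dx": 0, "dy": 0, "dz": -0.25, "roll": 0, "fingers": 1},
    {"dx": 0, "dy": 0, "dz": -0.25, "roll": 0, "fingers": 1},
    {"dx": -0.075, "dy": 0, "dz": 0, "roll": 0, "fingers": 1},
    {"dx": 0, "dy": 0, "dz": 0, "roll": 0, "fingers": 1},
    {"dx": 0, "dy": 0, "dz": 0, "roll": 0, "fingers": 1},
  ],
)

```text
time: 12.47
tool_pos: [0.6142, 0.0268, 0.2588]
tcp_rot: [2.371, 2.059, 0.001]
wrist_force: [0.6, 0.1, -0.1]
width: 0.001
```

```bash
cat >> h.py <<'E'
def kt():
    s=bot.read_state(); d=s["tool_pos"][:2]-O; print("kiln tool",(d@KX).round(4),(d@KY).round(4),s["tool_pos"][2].round(4),"force kx,ky,z",(s["wrist_force"][:2]@KX).round(2),(s["wrist_force"][:2]@KY).round(2),s["wrist_force"][2].round(2))
E
python3 -c "
from h import *
kt();lat('s11')"
```

```text
kiln tool -0.2499 0.0196 0.2588 force kx,ky,z -0.13 0.57 -0.13
12.4667 [0.61420158 0.02680779 0.2587779 ] [2.37108824e+00 2.05908900e+00 6.81774628e-04] [ 0.58604499  0.05213633 -0.12663441]
[[-0.11, -0.1966], [-0.1, -0.1966], [-0.09, -0.1968], [-0.08, -0.1974], [-0.07, -0.1978], [-0.06, -0.1967], [-0.05, -0.1964], [-0.04, -0.1967], [-0.03, -0.1967], [-0.02, -0.1974], [-0.01, -0.1972], [-0.0, -0.2386], [0.01, -0.1968], [0.02, -0.1967], [0.03, -0.1972], [0.04, -0.1972], [0.05, -0.1961], [0.06, -0.196], [0.07, -0.1968], [0.08, -0.1967], [0.09, -0.1971], [0.1, -0.1971]]
outer edge slope angle 0.16138052936452318
259
[[-0.236, -0.003, 0.274], [-0.241, 0.003, 0.276], [-0.232, 0.007, 0.27], [-0.237, 0.013, 0.272], [-0.234, 0.017, 0.263], [-0.232, 0.022, 0.262], [-0.235, 0.027, 0.259], [-0.236, 0.032, 0.258], [-0.234, 0.036, 0.252], [-0.239, 0.041, 0.25], [-0.235, 0.046, 0.246], [-0.239, 0.052, 0.244], [-0.234, 0.057, 0.24]]
```

play_rows(
  rows=[
    {"dx": 0, "dy": -0.1, "dz": 0.15, "roll": 0, "fingers": 1},
    {"dx": 0, "dy": -0.1, "dz": 0.15, "roll": 0, "fingers": 1},
    {"dx": 0, "dy": 0, "dz": 0.15, "roll": 0, "fingers": 1},
    {"dx": 0, "dy": 0, "dz": 0.15, "roll": 0, "fingers": 1},
    {"dx": 0, "dy": 0, "dz": 0, "roll": 0, "fingers": 1},
  ],
)

```text
time: 12.93
tool_pos: [0.6049, 0.0287, 0.2323]
tcp_rot: [-2.37, -2.059, 0.003]
wrist_force: [-0.1, -0.0, 0.9]
width: 0.002
```

```bash
python3 -c "
from h import *
kt();lat('s12')"
```

```text
kiln tool -0.2505 0.0101 0.2323 force kx,ky,z 0.03 -0.06 0.93
12.9333 [0.60490968 0.02871779 0.2322514 ] [-2.36998313 -2.05948296  0.00305956] [-0.06096905 -0.02105036  0.93210437]
[[-0.11, -0.1967], [-0.1, -0.1967], [-0.09, -0.1967], [-0.08, -0.1968], [-0.07, -0.1972], [-0.06, -0.1963], [-0.05, -0.1962], [-0.04, -0.1967], [-0.03, -0.1968], [-0.02, -0.1977], [-0.01, -0.1968], [-0.0, -0.2405], [0.01, -0.24], [0.02, -0.1987], [0.03, -0.197], [0.04, -0.197], [0.05, -0.1964], [0.06, -0.1958], [0.07, -0.1965], [0.08, -0.1968], [0.09, -0.1973], [0.1, -0.1967]]
outer edge slope angle 0.1687176983811002
271
[[-0.237, -0.009, 0.267], [-0.238, -0.004, 0.263], [-0.234, 0.001, 0.261], [-0.232, 0.008, 0.257], [-0.239, 0.014, 0.257], [-0.242, 0.019, 0.255], [-0.238, 0.024, 0.252], [-0.235, 0.03, 0.249], [-0.233, 0.033, 0.245], [-0.233, 0.038, 0.242], [-0.24, 0.044, 0.241], [-0.238, 0.049, 0.238], [-0.237, 0.054, 0.235]]
```

play_rows(
  rows=[
    {"dx": 0, "dy": -0.03, "dz": 0.15, "roll": 0, "fingers": 1},
    {"dx": 0, "dy": -0.03, "dz": 0.15, "roll": 0, "fingers": 1},
    {"dx": 0, "dy": -0.03, "dz": 0.15, "roll": 0, "fingers": 1},
    {"dx": 0, "dy": -0.03, "dz": 0.15, "roll": 0, "fingers": 1},
    {"dx": 0, "dy": -0.03, "dz": 0.1, "roll": 0, "fingers": 1},
    {"dx": 0, "dy": 0, "dz": 0.1, "roll": 0, "fingers": 1},
    {"dx": 0, "dy": 0, "dz": 0, "roll": 0, "fingers": 1},
  ],
)

```text
time: 13.57
tool_pos: [0.5992, 0.0295, 0.2007]
tcp_rot: [-2.37, -2.06, 0.002]
wrist_force: [0.1, 0.2, -0.3]
width: 0.001
```

```bash
python3 -c "
from h import *
kt();lat('s13')"
```

```text
kiln tool -0.2505 0.0044 0.2007 force kx,ky,z -0.18 0.03 -0.28
13.5667 [0.59919336 0.02950178 0.2007027 ] [-2.37030084 -2.05975996  0.00245475] [ 0.05364113  0.17146767 -0.27521401]
[[-0.11, -0.1963], [-0.1, -0.1965], [-0.09, -0.1969], [-0.08, -0.1972], [-0.07, -0.1979], [-0.06, -0.1959], [-0.05, -0.1966], [-0.04, -0.1967], [-0.03, -0.1986], [-0.02, -0.1991], [-0.01, -0.2379], [-0.0, -0.2385], [0.01, -0.239], [0.02, -0.1976], [0.03, -0.2039], [0.04, -0.1971], [0.05, -0.1966], [0.06, -0.1961], [0.07, -0.1966], [0.08, -0.1966], [0.09, -0.197], [0.1, -0.197]]
outer edge slope angle 0.29103051717722733
250
[[-0.239, -0.018, 0.234], [-0.242, -0.013, 0.233], [-0.244, -0.008, 0.231], [-0.237, -0.003, 0.231], [-0.233, 0.004, 0.229], [-0.232, 0.011, 0.226], [-0.233, 0.016, 0.225], [-0.233, 0.023, 0.228], [-0.234, 0.028, 0.228], [-0.239, 0.033, 0.228], [-0.236, 0.038, 0.228], [-0.233, 0.044, 0.224], [-0.233, 0.049, 0.225]]
```

play_rows(
  rows=[
    {"dx": 0, "dy": 0, "dz": 0.06, "roll": 0, "fingers": 1},
    {"dx": 0, "dy": 0, "dz": 0.06, "roll": 0, "fingers": 1},
    {"dx": 0, "dy": 0, "dz": 0.04, "roll": 0, "fingers": 1},
    {"dx": 0, "dy": 0, "dz": 0, "roll": 0, "fingers": 1},
    {"dx": 0, "dy": 0, "dz": 0, "roll": 0, "fingers": 1},
    {"dx": 0, "dy": 0, "dz": 0, "roll": 0, "fingers": 1},
  ],
)

```text
time: 14.12
tool_pos: [0.6003, 0.0294, 0.1956]
tcp_rot: [2.371, 2.06, 0.0]
wrist_force: [0.0, -1.1, -0.3]
width: 0.002
```

play_rows(
  rows=[
    {"dx": 0, "dy": 0, "dz": 0.04, "roll": 0, "fingers": 1},
    {"dx": 0, "dy": 0, "dz": 0, "roll": 0, "fingers": 1},
    {"dx": 0, "dy": 0, "dz": 0, "roll": 0, "fingers": 1},
    {"dx": 0, "dy": 0, "dz": 0, "roll": 0, "fingers": 1},
  ],
)

```text
time: 14.45
tool_pos: [0.6002, 0.0295, 0.1942]
tcp_rot: [2.371, 2.061, 0.0]
wrist_force: [0.0, -0.4, 0.9]
width: -0.002
```

```bash
python3 -c "
from h import *
kt();lat('s14')"
```

```text
kiln tool -0.2506 0.0053 0.1942 force kx,ky,z 0.4 0.07 0.91
14.45 [0.60016171 0.02945317 0.19421496] [2.37126179e+00 2.06050900e+00 2.40642305e-04] [ 0.01610029 -0.40495429  0.91322084]
[[-0.11, -0.1964], [-0.1, -0.1967], [-0.09, -0.1968], [-0.08, -0.1971], [-0.07, -0.1973], [-0.06, -0.1969], [-0.05, -0.1961], [-0.04, -0.197], [-0.03, -0.2398], [-0.02, -0.2488], [-0.01, -0.1979], [-0.0, -0.1978], [0.01, -0.1976], [0.02, -0.1983], [0.03, -0.2441], [0.04, -0.1976], [0.05, -0.1963], [0.06, -0.196], [0.07, -0.1968], [0.08, -0.1967], [0.09, -0.197], [0.1, -0.1962]]
outer edge slope angle 0.20732953986499675
202
[[-0.239, -0.019, 0.223], [-0.237, -0.014, 0.224], [-0.234, -0.011, 0.224], [-0.237, -0.006, 0.225], [-0.236, 0.001, 0.223], [-0.235, 0.008, 0.226], [-0.237, 0.013, 0.223], [-0.232, 0.018, 0.221], [-0.235, 0.025, 0.222], [-0.24, 0.032, 0.226], [-0.233, 0.038, 0.224], [-0.241, 0.044, 0.224], [-0.236, 0.049, 0.224]]
```

play_rows(
  rows=[
    {"dx": 0, "dy": 0, "dz": 0.04, "roll": 0, "fingers": 1},
    {"dx": 0, "dy": 0, "dz": 0.03, "roll": 0, "fingers": 1},
    {"dx": 0, "dy": 0, "dz": 0, "roll": 0, "fingers": 1},
    {"dx": 0, "dy": 0, "dz": 0, "roll": 0, "fingers": 1},
  ],
)

```text
time: 14.83
tool_pos: [0.6002, 0.0295, 0.1926]
tcp_rot: [2.371, 2.06, 0.001]
wrist_force: [-2.6, 0.3, 7.0]
width: 0.002
```

play_rows(
  rows=[
    {"dx": 0, "dy": 0, "dz": -0.3, "roll": 0, "fingers": 1},
    {"dx": 0, "dy": 0, "dz": -0.8, "roll": 0, "fingers": 1},
    {"dx": 0, "dy": 0, "dz": -0.9, "roll": 0, "fingers": 1},
    {"dx": 0, "dy": 0, "dz": -0.9, "roll": 0, "fingers": 1},
    {"dx": 0, "dy": 0, "dz": -0.2, "roll": 0, "fingers": 1},
    {"dx": -0.6, "dy": -0.03, "dz": 0, "roll": 0, "fingers": 1},
    {"dx": -0.6, "dy": -0.03, "dz": 0, "roll": 0, "fingers": 1},
    {"dx": -0.6, "dy": -0.03, "dz": 0, "roll": 0, "fingers": 1},
    {"dx": -0.6, "dy": -0.03, "dz": 0, "roll": 0, "fingers": 1},
    {"dx": 0, "dy": 0, "dz": 0, "roll": 0, "fingers": 1},
    {"dx": 0, "dy": 0, "dz": 0, "roll": 0, "fingers": 1},
  ],
)

```text
time: 15.75
tool_pos: [0.5818, -0.0659, 0.3154]
tcp_rot: [-2.374, -2.058, -0.001]
wrist_force: [-0.7, 0.0, -0.1]
width: -0.002
```

```bash
python3 - <<'E'
from h import *
kt(); c=snap("scene","s15"); P=cloud(c); k=P[...,:2]-O; Q=np.stack([k@KX,k@KY,P[...,2]],-1)[c["depth"]>0]
q=Q[(Q[:,2]>.31)&(Q[:,2]<.36)&(abs(Q[:,1])<.04)&(Q[:,0]>-.2)&(Q[:,0]<-.12)]; print(len(q),np.percentile(q,[2,50,98],axis=0).round(4).tolist(), q[:,2].min())
q=Q[(Q[:,2]>.309)&(Q[:,2]<.318)&(abs(Q[:,1])<.04)&(Q[:,0]>-.118)&(Q[:,0]<-.03)]; print(len(q),np.percentile(q,[2,50,98],axis=0).round(4).tolist())
q=Q[(Q[:,2]>.18)&(Q[:,2]<.26)&(Q[:,0]<-.225)&(Q[:,0]>-.25)&(Q[:,1]<.07)&(Q[:,1]>-.03)]; q=q[np.argsort(q[:,1])]; print(q[::25].round(3).tolist())
E
```

```text
kiln tool -0.1536 0.0005 0.3154 force kx,ky,z 0.06 -0.74 -0.14
31 [[-0.1476, -0.0134, 0.3502], [-0.1436, -0.0007, 0.3564], [-0.143, 0.0101, 0.3592]] 0.3492085962979199
89 [[-0.111, -0.0224, 0.3101], [-0.1091, -0.0024, 0.3129], [-0.1073, 0.0158, 0.3154]]
[]
```

play_rows(
  rows=[
    {"dx": 0, "dy": 0, "dz": 0.4, "roll": 0, "fingers": 1},
    {"dx": 0, "dy": 0, "dz": 0.4, "roll": 0, "fingers": 1},
    {"dx": 0, "dy": 0, "dz": 0.4, "roll": 0, "fingers": 1},
    {"dx": 0, "dy": 0, "dz": 0, "roll": 0, "fingers": 1},
    {"dx": -0.2, "dy": 0, "dz": 0, "roll": 0, "fingers": 1},
    {"dx": -0.2, "dy": 0, "dz": 0, "roll": 0, "fingers": 1},
    {"dx": -0.2, "dy": 0, "dz": 0, "roll": 0, "fingers": 1},
    {"dx": -0.2, "dy": 0, "dz": 0, "roll": 0, "fingers": 1},
    {"dx": -0.2, "dy": 0, "dz": 0, "roll": 0, "fingers": 1},
    {"dx": -0.2, "dy": 0, "dz": 0, "roll": 0, "fingers": 1},
    {"dx": -0.2, "dy": 0, "dz": 0, "roll": 0, "fingers": 1},
    {"dx": -0.2, "dy": 0, "dz": 0, "roll": 0, "fingers": 1},
    {"dx": -0.2, "dy": 0, "dz": 0, "roll": 0, "fingers": 1},
    {"dx": 0, "dy": 0, "dz": 0, "roll": 0, "fingers": 1},
    {"dx": 0, "dy": 0, "dz": 0, "roll": 0, "fingers": 1},
  ],
)

```text
time: 17.05
tool_pos: [0.5713, -0.1373, 0.2669]
tcp_rot: [-2.372, -2.059, 0.002]
wrist_force: [0.5, -0.2, -0.4]
width: -0.001
```

```bash
cat >> h.py <<'E'
def tab(f):
    kt(); c=snap("scene",f); P=cloud(c); k=P[...,:2]-O; Q=np.stack([k@KX,k@KY,P[...,2]],-1)[c["depth"]>0]
    q=Q[(Q[:,2]>.309)&(Q[:,2]<.318)&(abs(Q[:,1])<.04)&(Q[:,0]>-.118)&(Q[:,0]<-.03)]; print("tab",len(q),np.percentile(q,[2,50,98],axis=0).round(4).tolist())
E
python3 -c "
from h import *
tab('s16')"
```

```text
kiln tool -0.0815 0.0001 0.2669 force kx,ky,z 0.13 0.51 -0.4Traceback (most recent call last):
  File "<string>", line 3, in <module>
    tab('s16')
    ~~~^^^^^^^
  File "h.py", line 44, in tab
    q=Q[(Q[:,2]>.309)&(Q[:,2]<.318)&(abs(Q[:,1])<.04)&(Q[:,0]>-.118)&(Q[:,0]<-.03)]; print("tab",len(q),np.percentile(q,[2,50,98],axis=0).round(4).tolist())
                                                                                                        ~~~~~~~~~~~~~^^^^^^^^^^^^^^^^^^^^
    return _quantile_unchecked(
        a, q, axis, out, overwrite_input, method, keepdims, weights)
    return _ureduce(a,
                    func=_quantile_ureduce_func,
    ...<5 lines>...
                    overwrite_input=overwrite_input,
                    method=method)
    r = func(a, **kwargs)
    result = _quantile(arr,
                       quantiles=q,
    ...<2 lines>...
                       out=out,
                       weights=wgt)
    slices_having_nans = np.isnan(arr[-1, ...])
                                  ~~~^^^^^^^^^
IndexError: index -1 is out of bounds for axis 0 with size 0
```

play_rows(
  rows=[
    {"dx": -0.07, "dy": 0, "dz": 0, "roll": 0, "fingers": 1},
    {"dx": -0.07, "dy": 0, "dz": 0, "roll": 0, "fingers": 1},
    {"dx": -0.06, "dy": 0, "dz": 0, "roll": 0, "fingers": 1},
    {"dx": 0, "dy": 0, "dz": 0, "roll": 0, "fingers": 1},
    {"dx": 0, "dy": 0, "dz": 0, "roll": 0, "fingers": 1},
  ],
)

```text
time: 17.52
tool_pos: [0.5705, -0.1442, 0.2671]
tcp_rot: [-2.371, -2.06, 0.001]
wrist_force: [-0.3, 1.0, -0.7]
width: -0.001
```

play_rows(
  rows=[
    {"dx": -0.05, "dy": 0, "dz": 0, "roll": 0, "fingers": 1},
    {"dx": 0, "dy": 0, "dz": 0, "roll": 0, "fingers": 1},
    {"dx": 0, "dy": 0, "dz": 0, "roll": 0, "fingers": 1},
    {"dx": 0, "dy": 0, "dz": 0, "roll": 0, "fingers": 1},
  ],
)

```text
time: 17.85
tool_pos: [0.5704, -0.1462, 0.2673]
tcp_rot: [-2.371, -2.06, 0.0]
wrist_force: [0.1, 1.9, -0.8]
width: -0.003
```

play_rows(
  rows=[
    {"dx": -0.05, "dy": 0, "dz": 0, "roll": 0, "fingers": 1},
    {"dx": 0, "dy": 0, "dz": 0, "roll": 0, "fingers": 1},
    {"dx": 0, "dy": 0, "dz": 0, "roll": 0, "fingers": 1},
    {"dx": 0, "dy": 0, "dz": 0, "roll": 0, "fingers": 1},
  ],
)

```text
time: 18.18
tool_pos: [0.5702, -0.1483, 0.2674]
tcp_rot: [2.371, 2.06, -0.0]
wrist_force: [0.2, 1.9, -0.7]
width: 0.004
```

play_rows(
  rows=[
    {"dx": -0.05, "dy": 0, "dz": 0, "roll": 0, "fingers": 1},
    {"dx": 0, "dy": 0, "dz": 0, "roll": 0, "fingers": 1},
    {"dx": 0, "dy": 0, "dz": 0, "roll": 0, "fingers": 1},
    {"dx": 0, "dy": 0, "dz": 0, "roll": 0, "fingers": 1},
  ],
)

```text
time: 18.52
tool_pos: [0.5701, -0.1486, 0.2675]
tcp_rot: [-2.37, -2.06, -0.003]
wrist_force: [1.0, 6.4, -1.0]
width: 0.0
```

Stopped against the vent's dead stop at 6.4 N. I'll back off, lift clear and check everything.

play_rows(
  rows=[
    {"dx": 0.4, "dy": 0, "dz": 0, "roll": 0, "fingers": 1},
    {"dx": 0.4, "dy": 0, "dz": 0, "roll": 0, "fingers": 1},
    {"dx": 0, "dy": 0, "dz": -0.9, "roll": 0, "fingers": 1},
    {"dx": 0, "dy": 0, "dz": -0.9, "roll": 0, "fingers": 1},
    {"dx": 0, "dy": 0, "dz": -0.9, "roll": 0, "fingers": 1},
    {"dx": 0, "dy": -0.9, "dz": 0, "roll": 0, "fingers": 1},
    {"dx": 0, "dy": -0.9, "dz": 0, "roll": 0, "fingers": 1},
    {"dx": 0, "dy": -0.9, "dz": 0, "roll": 0, "fingers": 1},
    {"dx": 0, "dy": 0, "dz": 0, "roll": 0, "fingers": 1},
    {"dx": 0, "dy": 0, "dz": 0, "roll": 0, "fingers": 1},
  ],
)

```text
time: 19.35
tool_pos: [0.4665, -0.1038, 0.3766]
tcp_rot: [2.37, 2.058, 0.002]
wrist_force: [0.6, 0.3, -0.0]
width: 0.0
```

```bash
python3 - <<'E'
from h import *
tab('s20'); lat('s21')
a=cv2.imread('pics/s21.png'); cv2.imwrite('pics/f.png',a)
E
```

```text
kiln tool -0.1 -0.1083 0.3766 force kx,ky,z -0.4 0.58 -0.01
tab 98 [[-0.0599, -0.0224, 0.3096], [-0.0575, -0.0048, 0.3128], [-0.0558, 0.0155, 0.3158]]
19.4 [ 0.46754442 -0.10382619  0.3763961 ] [2.36972318e+00 2.05810033e+00 1.92660728e-03] [ 0.05527994 -0.3670927   0.21820756]
[[-0.1, -0.1984], [-0.09, -0.1985], [-0.08, -0.1979], [-0.07, -0.1989], [-0.06, -0.1977], [-0.05, -0.1965], [-0.04, -0.1969], [-0.03, -0.1968], [-0.02, -0.1976], [-0.01, -0.1971], [-0.0, -0.1963], [0.01, -0.1962], [0.02, -0.1965], [0.03, -0.1975], [0.04, -0.1969], [0.05, -0.1964], [0.06, -0.1962], [0.07, -0.1964], [0.08, -0.1967], [0.09, -0.1973], [0.1, -0.1969]]
outer edge slope angle -0.020625482244400497
166
[[-0.24, -0.019, 0.222], [-0.233, -0.016, 0.222], [-0.234, -0.01, 0.22], [-0.233, -0.005, 0.221], [-0.232, -0.0, 0.221], [-0.241, 0.006, 0.225], [-0.241, 0.013, 0.225], [-0.234, 0.018, 0.221], [-0.242, 0.025, 0.224], [-0.234, 0.032, 0.223], [-0.242, 0.037, 0.224], [-0.241, 0.042, 0.222], [-0.243, 0.047, 0.224]]
```

View pics/f.png

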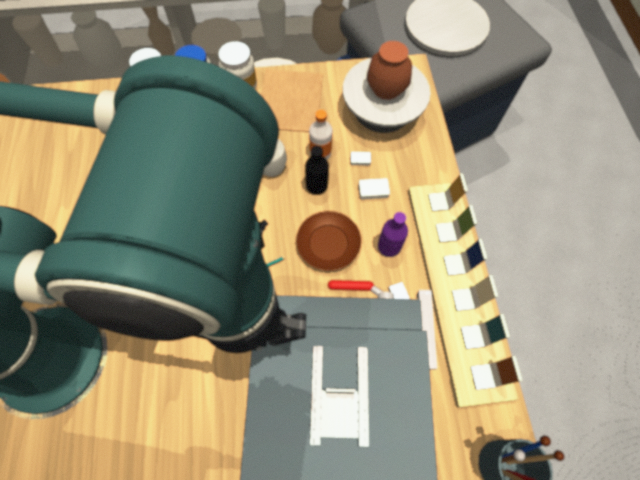

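```bash
python3 -c "
from h import *
print(bot.finish_job())"
```

```text
the job is handed in; nothing more can be done
None
```

The kiln is closed up and the job is handed in at about 19.4 s of the 54 s allowed; the hand-in gave no verdict. I only pushed, with the fingers shut, and gripped or lifted nothing.

- **Door:** I pushed it slowly to its stop, with small steps at the end until the force reached 4.4 N. The camera then read its angle as about 0 (−0.002 rad). The last picture's fit gave −0.02 rad, but the gripper partly blocked the hinge end in that one, and the clear part of the edge lies flat at the home position.
- **Latch:** It stopped at 7 N. The handle's top reads level at 222–225 mm along its length, against 224 mm expected when fully down.
- **Vent:** It stopped at 6.4 N. The tab reads at kiln x −57.5 mm, against −58 mm when shut, and the hole is covered in the last picture. The camera's kiln positions may be off by up to about 3 mm, so I relied on the stop force as well.

**What went wrong on the way:**
- The real fingertips sit about 31 mm short of the reported tool position, so my first push passed above the door without touching it. I worked to the camera-measured tip height after that.
- My first press on the latch slid off the side of the handle. I lifted, moved in and pressed again.

**Not checked:** I saw no disturbed items in the last picture, but the arm hid the beaker and most of the vase and pencil. I did not measure the bench items, and the pots can't be seen behind the closed door. The fingers never reached into the kiln.

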